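# Slide the pot stand up to the scribed line

## Task

The larger, oblong slatted pot stand on the bamboo board is to be screwed down with its far long edge on the scribed line. Slide it along the board, without lifting it, until that edge lies along the line, stop it there without running it past, and let go. Leave the small square stand and the spice shaker where they are.

Things in the scene. Friction and masses are not known exactly. Their poses are not given: they have to be found in the camera images.
- stand: larger slatted pot stand, dark wood, oblong: 100 mm along x, 150 mm along y (along its 4 slats), 28 mm high, 0.25-0.5 kg, loose, too large to grip across. Origin: centre of its underside. x points away from the robot, within 8 degrees of square to the line. Far edge, to meet the line: 50 mm along +x; near face 50 mm along -x, solid, full height. Starts 65-125 mm short of the line; no stop there.
- line (a point): middle of the scribed line: thin, straight, dark, 2.5 mm wide, 470 mm long, on the top of the fixed bamboo board (420 by 520 mm, 18 mm thick; its top is 18 mm above the table). The line runs along this point's y; x is level, square to the line, pointing away from the robot; z is up. The board's position and turn vary.
- small_stand: the small pot stand, not to be moved: dark hardwood, square, 3 slats, 80 by 80 mm, 28 mm high, loose on the board to the left or right of the larger one. Origin: centre of its underside.
- shaker: the spice shaker, not to be moved: clear plastic with a black cap, upright cylinder 40 mm in diameter and 70 mm high, loose on the board just beyond the line and near its middle. Origin: centre of its underside.
Things that resemble listed ones, but are neither listed nor needed, are in the scene too. What is shaped like the stand but turquoise or yellow is not meant.

How it is judged:
At the end, for the whole second after the job is handed in: The larger stand lies flat and at rest on the board with the middle of its far long edge within 12 mm of the scribed line, that edge parallel to the line within 10 degrees, and the stand's middle no more than 160 mm along the line from the line's middle (x of stand in the frame of line between -0.062 and -0.038 m and y of stand in the frame of line between -0.16 and 0.16 m and z of stand in the frame of line below 0.005 m and angle between the x axis of stand and the x axis of line, either way round below 0.175 rad and linear speed of stand below 0.01 m/s); the robot touches nothing.
It fails at once if the larger stand's far edge is run more than 20 mm past the line (x of stand in the frame of line above -0.03 m).
It fails at once if the larger stand is lifted more than 15 mm off the board (z of stand in the frame of line above 0.015 m).
It fails at once if the small stand is moved more than 15 mm (distance of small_stand from where it was at the start of the episode above 0.015 m).
It fails at once if the spice shaker is moved more than 15 mm or knocked over (distance of shaker from where it was at the start of the episode above 0.015 m or angle between shaker's own z axis and vertical above 0.3 rad).
It also fails if it takes over 29 s, if anything falls off the work surface, if the arm or the gripper's body presses on something with over 40 N, if the wrist force passes 120 N, or if a joint passes its speed limit or range.

## Robot

A 6-joint arm with a two-finger parallel gripper is mounted at the origin on the work surface. World frame = base frame: x ahead of the robot, y to its left, z up, the work surface at z = 0. Lengths are in m, angles in rad, forces in N, time in s.
With the tool pointing down it reaches from about 0.325 to 0.775 m from the base axis. Payload 9.3 kg.
Tool frame: the origin (TCP) lies midway between the tips of the shut fingers; the grasp point (between the pads) lies 19 mm behind it; z points along the fingers, y is the line along which they close (so a half turn about z gives the same grasp; the last joint's range is limited). The gripper opens to 85 mm and grips with 20 to 120 N. Pads are 22 mm wide; open, the fingers measure 114 mm over their backs; the gripper's body (76 mm by 85 mm) begins 54 mm behind the grasp point. The pads swing forward as they close: fully open they stand 13 mm farther back than shut.
Start: joints at [1.164, 0.259, 0.021, 1.334, 0, 1.418], TCP at [0.138, 0.532, 0.231] pointing down, gripper open.
Joint ranges: [-3.04, 3.04], [-0.91, 1.82], [-1.04, 1.36], [-1.92, 1.95], [-1.52, 1.45], [-3.14, 3.14]. Speed limits (rad/s): [2.22, 2.22, 2.79, 3.14, 3.14, 3.14].

## Interface

Orientations are given as [roll, pitch, yaw] about the fixed x, y, z axes, in that order (R = Rz(yaw) Ry(pitch) Rx(roll)).
In Python, from bench import r gives the robot as it stands.
- The arm moves only by the tool drive_tool, never from a script. Its argument "increments" is a list that holds one entry, the list of rows, each a list of 6 numbers: the shift along the tool's x, y, z scaled (see below), then the turn, a rotation vector about the tool's x, y, z scaled (see below). In form: [[[tx, ty, tz, ax, ay, az], ...]]. A call has 1 to 20 rows; each row is the pose to reach, as a shift and turn from the pose commanded when the call began, along the tool's axes at that moment, turning the shorter way round; what a row does not reach only later rows make up. The controller multiplies each number of a shift by 150 mm and each number of a turn by pi rad. A row lasts 1/12 s, in which the tool goes at most 41.7 mm and 7.16 degrees, less where a joint would pass 70% of its speed; a pose out of reach is approached as far as the arm can. A call with a number of a shift or a turn outside -1 to 1 is refused whole. A call with a gripper value outside its range is refused whole. "grip" is the gripper command: -1 is shut, 1 is fully open, values between are in proportion, set as the call begins (left out, the last holds). The fingers move at their own pace and stop on an object; "force" is the grip in N (left out, the last holds). Time passes only in rows, so rows that repeat a pose let the fingers close. It gives the time, the measured TCP pose, the force, the opening and the grip force at its end, in the units of the state.
- r.get_obs(): the state, without advancing time (a new reading comes with each control period).
- r.grab_frame(name): name is "scene" or "top"; returns the picture (400x640x3 uint8, red, green, blue); there is no depth.
- r.get_calibration(name): a dict with "camera_matrix" (3x3 intrinsics, pixels), "cam_to_world" (4x4, takes a point from camera to world coordinates). Camera axes: x right, y down, z forward; pixel columns grow to the right and rows downward; lengths in m; the calibration is good to about 2 mm. A picture is of the moment at which its call begins. get_calibration takes no time and is no camera call.
- r.job_done(): hands the job in; it is judged then, once.
Trained networks look in the newest picture that a camera, given by its name, has taken for a name from the list of things; names that differ only in an ending like _2 or _b are one class to them, and where a whole thing is asked for, a point or a joint stands for the part that bears it (a point fixed in the world has none). Each returns a list of dicts, best first, with "conf" (0 to 1); they miss things now and then, are a little off and sometimes report something else, mostly with a low value. They report only what shows in the picture. A call takes as long as a camera call. They do not tell look-alikes from the thing itself.
- r.spot_in(target, camera): "rect" ([left, top, width, height] in pixels, round what is visible of it).
- r.cut_out(target, camera): "region" (400x640 bool, what is visible of it) and "rect" ([left, top, width, height] in pixels, round what is visible of it).
- r.spot_point(target, camera): "position" ([column, row] in pixels: a listed point, or the origin of a listed thing).
The state is a dict: "time": time; "joint_pos": joint angles; "dq": joint speeds; "tau": joint torques, N m; "position": TCP position; "ee_rot": TCP orientation; "wrist_force": force on the tool from outside, world axes, zero at the start; "torque": the same for the moment, N m; "finger_gap": opening from 0.0 (shut) to 1.0 (fully open); "grip_force": force on a finger pad.
Only numpy, scipy, OpenCV 4.12 (cv2) and the standard library are available. Lean on these libraries where they do the work, as an engineer would, in place of code of your own. Each camera call takes 0.05 s, during which the arm holds its last target. There are 200 camera calls.

## Working session

There is one attempt and no reset: what is moved stays moved. The work goes in short steps, Python scripts to look and compute and a tool call to move; the robot and the scene stay as the last step left them, time stands still between calls to the robot, and variables do not carry over. Pictures are saved under pics/ and viewed, at most 10 in all, crops included, and the job is handed in when it is done.

Besides the shell and the picture viewer there is one more tool, called by a JSON object that holds its "api" and its "payload", one argument or row to a line. drive_tool: Moves the arm, as the interface text tells. Shifts and turns lie within -1 to 1; 1 stands for 150 mm of shift or pi rad of turn. Its arguments: {"type":"object","properties":{"increments":{"type":"array","items":{"type":"array","items":{"type":"array","items":{"type":"number"}}}},"grip":{"type":"number"},"force":{"type":"number"}},"required":["increments"]}

```bash
mkdir -p pics; cat > h.py <<'E'
import numpy as np, cv2
from bench import r
def snap(c,fn=None):
    im=np.array(r.grab_frame(c))
    if fn: cv2.imwrite('pics/'+fn,im[:,:,::-1])
    return im
def ray(c,px,z):
    k=r.get_calibration(c);K=np.array(k['camera_matrix']);T=np.array(k['cam_to_world'])
    px=np.atleast_2d(np.array(px,float))
    d=(T[:3,:3]@np.linalg.inv(K)@np.c_[px,np.ones(len(px))].T).T
    o=T[:3,3]
    return o+d*((z-o[2])/d[:,2])[:,None]
def proj(c,P):
    k=r.get_calibration(c);K=np.array(k['camera_matrix']);T=np.linalg.inv(np.array(k['cam_to_world']))
    P=np.atleast_2d(P);q=(T[:3,:3]@P.T).T+T[:3,3];q=(K@q.T).T
    return q[:,:2]/q[:,2:]
E
python3 - <<'E'
from h import *
np.set_printoptions(precision=3,suppress=True)
ims=[snap('top'),snap('scene')]
cv2.imwrite('pics/a.png',ims[0][:,:,::-1]);cv2.imwrite('pics/b.png',ims[1][:,:,::-1])
for c in('top','scene'):
    print(c,r.get_calibration(c)['cam_to_world'][:3])
    for t in('stand','small_stand','shaker'):
        print(t,[(d['conf'],d['rect']) for d in r.spot_in(t,c)])
    print('line',[(d['conf'],d['position']) for d in r.spot_point('line',c)])
print(r.get_obs())
E
```

```text
top [[-0.015 -0.996  0.091  0.384]
 [-1.     0.016  0.004  0.01 ]
 [-0.006 -0.091 -0.996  1.219]]
stand [(0.75, [358.1, 149.8, 67.4, 51.6]), (0.73, [394.1, 260.4, 74.7, 77.3]), (0.66, [177.5, 267.5, 75.7, 72.3])]
small_stand [(0.91, [267.9, 158.9, 35.2, 34.2])]
shaker [(0.89, [337.6, 81.2, 12.1, 25.1])]
line [(0.71, [341.2, 113.1])]
scene [[-0.446  0.548 -0.708  1.085]
 [ 0.895  0.268 -0.356  0.289]
 [-0.005 -0.792 -0.61   0.538]]
stand [(0.89, [219.5, 173.8, 75.6, 42.9]), (0.83, [426.2, 164.5, 70.3, 31.9]), (0.8, [261.0, 127.3, 56.7, 28.9])]
small_stand [(0.73, [128.2, 154.8, 310.1, 214.2]), (0.59, [334.4, 205.5, 48.5, 42.2])]
shaker [(0.97, [237.4, 238.2, 26.8, 35.0])]
line [(0.96, [262.5, 258.7])]
{'time': 0.5, 'joint_pos': array([1.164, 0.259, 0.021, 1.334, 0.   , 1.418]), 'dq': array([ 0.001, -0.001,  0.001, -0.   ,  0.   , -0.001]), 'tau': array([ -0.001, -55.494,  34.453,   0.002,  -0.   ,   0.   ]), 'position': array([0.138, 0.532, 0.231]), 'ee_rot': array([-3.142, -0.   ,  2.888]), 'wrist_force': array([ 0.565, -0.706,  0.134]), 'torque': array([-0.023, -0.066,  0.031]), 'grip_force': 0.0, 'finger_gap': 0.9950949612637632}
```

View pics/a.png

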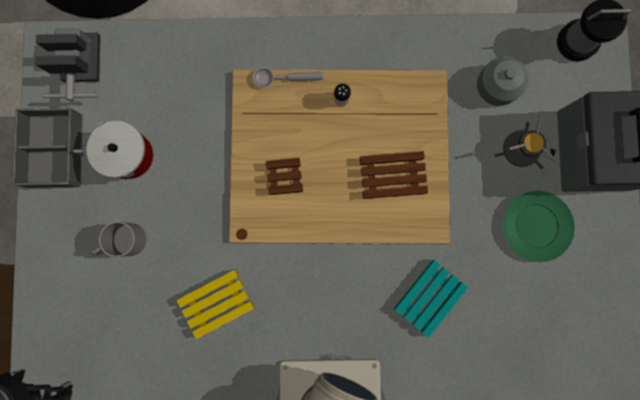

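View pics/b.png

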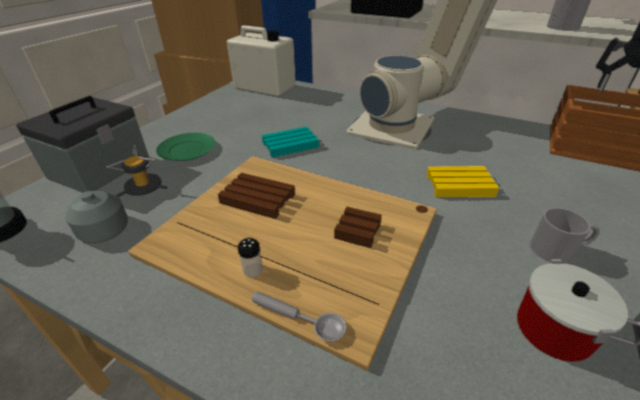

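The top picture shows the dark oblong stand at (393,174), the small dark square one at (284,176), the line from (243,113) to (438,113) and the shaker at (342,93). The scene view agrees: stand (257,195), small stand (358,226), shaker (250,256). Things that could be mistaken for the stand: turquoise (431,298), yellow (215,304) and the small square stand (284,176). I choose the dark oblong one at (393,174), which has 4 slats.

```bash
cat > m.py <<'E'
from h import *
np.set_printoptions(precision=4,suppress=True)
def measure(fn=None):
    im=snap('top')
    g=im.astype(int)
    hsv=cv2.cvtColor(im,cv2.COLOR_RGB2HSV)
    out={}
    # line: darkest row per column, subpixel
    pts=[]
    gray=cv2.cvtColor(im,cv2.COLOR_RGB2GRAY).astype(float)
    for c in list(range(250,325))+list(range(360,434)):
        col=gray[106:121,c]; w=np.clip(np.median(col)-8-col,0,None)
        if w.sum()>8: pts.append((c,106+(w*np.arange(15)).sum()/w.sum()))
    W=ray('top',pts,0.018)
    p=np.polyfit(W[:,1],W[:,0],1); k=np.abs(np.polyval(p,W[:,1])-W[:,0])<.003; p=np.polyfit(W[k,1],W[k,0],1)
    e=ray('top',[(243,113),(438,113)],.018)
    out['line']=(p,len(pts),k.sum(),e[:,:2])
    m=((gray<75)&(g[:,:,0]>g[:,:,2]+15)).astype(np.uint8)
    m[:118]=0;m[235:]=0;m[:,:240]=0;m[:,440:]=0
    m=cv2.morphologyEx(m,cv2.MORPH_CLOSE,np.ones((11,11)))
    n,l,s,ce=cv2.connectedComponentsWithStats(m)
    for i in range(1,n):
        if s[i,4]<400: continue
        cs,_=cv2.findContours((l==i).astype(np.uint8),0,1)
        q=ray('top',cs[0][:,0].astype(float),.046)[:,:2]
        R=cv2.minAreaRect((q*1000).astype(np.float32))
        print('rect',s[i],R, cv2.boxPoints(R).round(0).tolist())
    print('line slope/x0',out['line'])
    if fn: cv2.imwrite('pics/'+fn,cv2.resize(im[90:240,230:450,::-1],None,fx=3.5,fy=3.5,interpolation=cv2.INTER_CUBIC))
    return p
E
python3 - <<'E'
from m import *
measure('c.png')
d=[x for x in r.spot_point('stand','top')];print([(x['conf'],x['position'],ray('top',x['position'],.018)) for x in d])
o=r.get_obs();print(o['position'],proj('top',o['position']))
E
```

```text
rect [ 359  151   69   48 2772] ((542.5325317382812, -152.9752960205078), (100.47122955322266, 152.18502807617188), 3.720118284225464) [[487.0, -80.0], [497.0, -232.0], [598.0, -226.0], [588.0, -74.0]]
rect [ 265  158   38   37 1177] ((543.4400634765625, 101.18611145019531), (80.80768585205078, 81.5732192993164), 4.406590461730957) [[500.0, 139.0], [506.0, 57.0], [587.0, 64.0], [581.0, 145.0]]
line slope/x0 (array([0.0204, 0.698 ]), 149, np.int64(128), array([[ 0.7022,  0.1999],
       [ 0.6942, -0.2695]]))
[(0.91, [391.2, 176.3], array([[ 0.5426, -0.1527,  0.018 ]])), (0.78, [217.4, 301.2], array([[0.2557, 0.2603, 0.018 ]])), (0.62, [429.0, 297.9], array([[ 0.256 , -0.2327,  0.018 ]]))]
[0.1381 0.5324 0.2313] [[ 50.3352 378.8086]]
```

View pics/c.png

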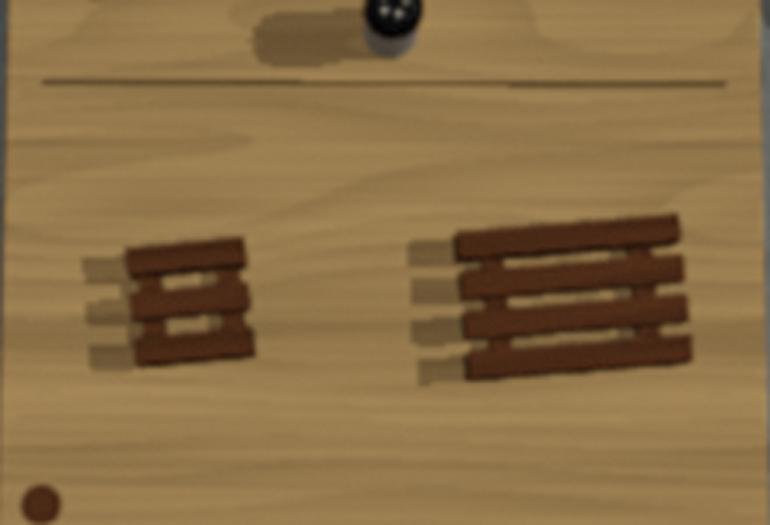

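The crop confirms the choice: a dark stand with 4 slats, measured 100 x 152 mm, centre (0.5425, -0.153). It sits 4.9° off the line and its far edge is about 102 mm short. I'll push its near face with the open fingers held parallel to the line, so it squares up as it slides.

{"api": "drive_tool", "payload": {
  "increments": [
    [[-0.85,-0.6,0,0,0,-0.0742],[-0.85,-0.6,0,0,0,-0.0742],[-0.85,-0.6,0,0,0,-0.0742],[-0.85,-0.6,0,0,0,-0.0742],[-0.85,-0.6,0,0,0,-0.0742],[-0.85,-0.6,0,0,0,-0.0742]]
  ],
  "grip": 1
}}

```text
time: 1.1
position: [0.2401, 0.4122, 0.2316]
ee_rot: [3.141, 0.0, 3.117]
wrist_force: [-0.9, -0.1, 0.4]
finger_gap: 1.003
grip_force: 0.0
```

{"api": "drive_tool", "payload": {
  "increments": [
    [[-0.7,-0.97,0,0,0,0],[-0.7,-0.97,0,0,0,0],[-0.7,-0.97,0,0,0,0],[-0.7,-0.97,0,0,0,0],[-0.7,-0.97,0,0,0,0],[-0.7,-0.97,0,0,0,0]]
  ]
}}

```text
time: 1.6
position: [0.3422, 0.2644, 0.2313]
ee_rot: [-3.142, 0.0, 3.118]
wrist_force: [0.5, -0.1, 0.3]
finger_gap: 1.005
grip_force: 0.0
```

{"api": "drive_tool", "payload": {
  "increments": [
    [[-0.5,-0.97,0,0,0,0],[-0.5,-0.97,0,0,0,0],[-0.5,-0.97,0,0,0,0],[-0.5,-0.97,0,0,0,0],[-0.5,-0.97,0,0,0,0],[-0.5,-0.97,0,0,0,0]]
  ]
}}

```text
time: 2.1
position: [0.4135, 0.1183, 0.2311]
ee_rot: [3.141, -0.0, 3.118]
wrist_force: [-0.5, 0.3, -0.5]
finger_gap: 0.999
grip_force: 0.0
```

{"api": "drive_tool", "payload": {
  "increments": [
    [[-0.2,-0.97,0,0,0,0],[-0.2,-0.97,0,0,0,0],[-0.2,-0.97,0,0,0,0],[-0.2,-0.97,0,0,0,0],[-0.2,-0.97,0,0,0,0],[-0.2,-0.97,0,0,0,0]]
  ]
}}

```text
time: 2.6
position: [0.44, -0.0264, 0.2311]
ee_rot: [3.141, -0.0, 3.121]
wrist_force: [-0.2, 0.9, 0.4]
finger_gap: 1.0
grip_force: 0.0
```

{"api": "drive_tool", "payload": {
  "increments": [
    [[0,-0.85,0,0,0,0],[0,-0.85,0.2,0,0,0],[0,-0.85,0.5,0,0,0],[0,-0.85,0.8,0,0,0],[0,-0.85,0.95,0,0,0],[0,-0.85,0.95,0,0,0],[0,-0.85,0.95,0,0,0]]
  ]
}}

```text
time: 3.18
position: [0.4357, -0.152, 0.0855]
ee_rot: [3.138, -0.006, 3.123]
wrist_force: [-0.4, 0.5, 0.2]
finger_gap: 1.0
grip_force: 0.0
```

{"api": "drive_tool", "payload": {
  "increments": [
    [[0,0,0.2,0,0,0],[0,0,0.35,0,0,0],[0,0,0.42,0,0,0],[0,0,0.45,0,0,0],[0,0,0.45,0,0,0]]
  ]
}}

```text
time: 3.6
position: [0.4379, -0.1535, 0.0218]
ee_rot: [3.141, 0.0, 3.123]
wrist_force: [-0.2, 1.0, 0.1]
finger_gap: 0.997
grip_force: 0.0
```

```bash
python3 - <<'E'
from h import *
im=snap('scene')
cv2.imwrite('pics/d.png',cv2.resize(im[90:300,130:430,::-1],None,fx=2.6,fy=2.6,interpolation=cv2.INTER_CUBIC))
print(r.get_obs()['position'],r.get_obs()['wrist_force'])
E
```

```text
[ 0.43818153 -0.15399343  0.02236805] [ 0.16617722 -0.41293732 -0.5968361 ]
```

View pics/d.png

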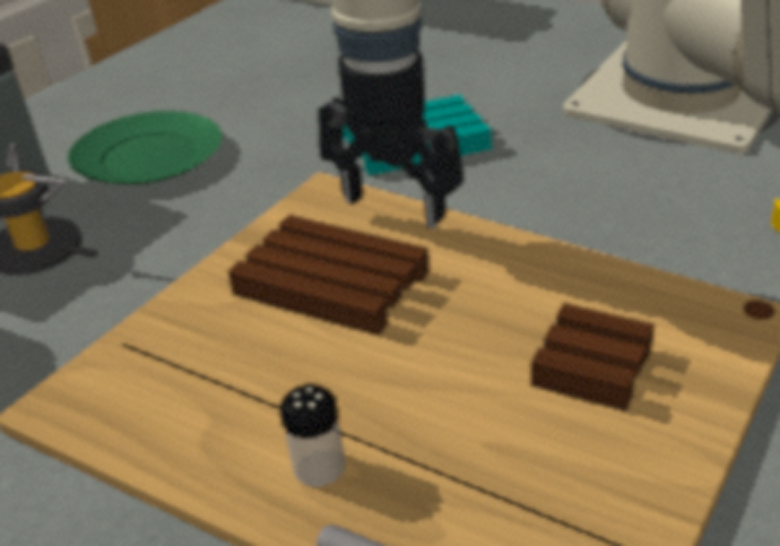

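The fingers are behind the stand's near face (tips at crop pixels (350,195) and (432,225)), clear of everything. I'll lower them slightly and push.

{"api": "drive_tool", "payload": {
  "increments": [
    [[0,0,0.05,0,0,0],[-0.1,0,0.05,0,0,0],[-0.16,0,0.05,0,0,0],[-0.2,0,0.05,0,0,0],[-0.24,0,0.05,0,0,0],[-0.28,0,0.05,0,0,0],[-0.32,0,0.05,0,0,0],[-0.36,0,0.05,0,0,0],[-0.4,0,0.05,0,0,0],[-0.45,0,0.05,0,0,0],[-0.5,0,0.05,0,0,0],[-0.55,0,0.05,0,0,0],[-0.6,0,0.05,0,0,0],[-0.65,0,0.05,0,0,0],[-0.7,0,0.05,0,0,0],[-0.73,0,0.05,0,0,0],[-0.75,0,0.05,0,0,0],[-0.75,0,0.05,0,0,0]]
  ]
}}

```text
time: 5.15
position: [0.5505, -0.1574, 0.0138]
ee_rot: [-3.141, 0.001, 3.121]
wrist_force: [-0.6, 0.4, -0.2]
finger_gap: 1.0
grip_force: 0.0
```

```bash
python3 - <<'E'
from m import *
measure('e.png')
print(r.get_obs()['position'],[(x['conf'],ray('top',x['position'],.018)) for x in r.spot_point('stand','top')])
E
```

```text
rect [ 362  123   38   64 1241] ((601.592529296875, -103.86799621582031), (76.7606201171875, 167.0310821533203), 67.98857116699219) [[510.0, -108.0], [665.0, -171.0], [693.0, -100.0], [539.0, -37.0]]
rect [ 265  158   39   38 1225] ((542.9666137695312, 99.90308380126953), (82.44807434082031, 84.27399444580078), 4.219010829925537) [[499.0, 139.0], [505.0, 55.0], [587.0, 61.0], [581.0, 145.0]]
line slope/x0 (array([0.0141, 0.6987]), 148, np.int64(64), array([[ 0.7022,  0.1999],
       [ 0.6942, -0.2695]]))
[ 0.5502 -0.1573  0.0138] [(0.76, array([[ 0.6118, -0.1556,  0.018 ]])), (0.68, array([[ 0.2587, -0.2356,  0.018 ]]))]
```

View pics/e.png

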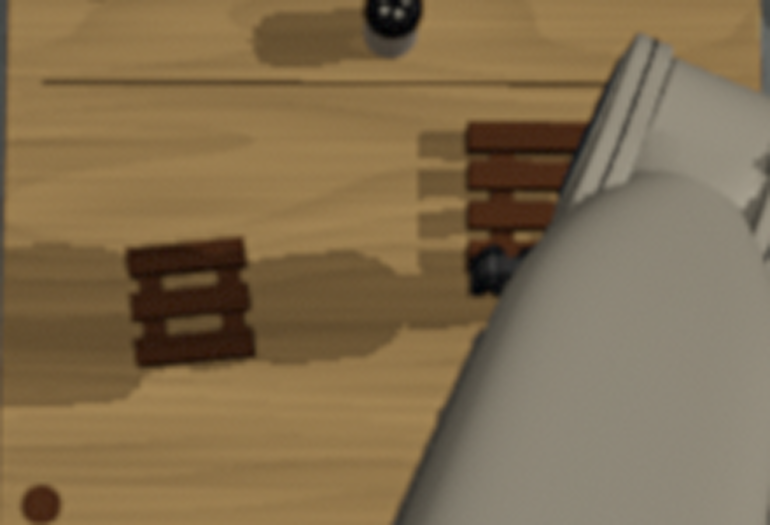

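The stand is now square to the line. Its visible far top edge is near crop row 122 and the line is at row 83. I'll measure the gap.

```bash
cat >> m.py <<'E'
P=np.array([0.0204,0.698])
def edge(cols=range(368,395)):
    g=cv2.cvtColor(snap('top'),cv2.COLOR_RGB2GRAY).astype(float)
    pts=[]
    for c in cols:
        d=np.diff(g[116:140,c]); i=d[:].argmin(); w=np.clip(-d[max(i-2,0):i+3],0,None)
        pts.append((c,116+(w*np.arange(max(i-2,0),max(i-2,0)+len(w))).sum()/w.sum()+.5))
    W=ray('top',pts,.046); p=np.polyfit(W[:,1],W[:,0],1)
    print('edge fit',p,'gap mm',1000*np.median(np.polyval(P,W[:,1])-W[:,0]),np.ptp(W[:,0]),'y left',)
E
python3 - <<'E'
from m import *
edge()
E
```

```text
edge fit [0.0258 0.6655] gap mm 33.20212754021112 0.001484089195495697 y left
```

{"api": "drive_tool", "payload": {
  "increments": [
    [[-0.02,0,0,0,0,0],[-0.045,0,0,0,0,0],[-0.07,0,0,0,0,0],[-0.095,0,0,0,0,0],[-0.12,0,0,0,0,0],[-0.14,0,0,0,0,0],[-0.16,0,0,0,0,0],[-0.175,0,0,0,0,0],[-0.19,0,0,0,0,0],[-0.2,0,0,0,0,0],[-0.21,0,0,0,0,0],[-0.21,0,0,0,0,0],[-0.21,0,0,0,0,0]]
  ]
}}

```text
time: 6.38
position: [0.5816, -0.158, 0.0137]
ee_rot: [3.142, 0.001, 3.121]
wrist_force: [-1.0, 0.8, 0.2]
finger_gap: 0.997
grip_force: 0.3
```

{"api": "drive_tool", "payload": {
  "increments": [
    [[0.1,0,0,0,0,0],[0.3,0,0,0,0,0],[0.5,0,0,0,0,0],[0.7,0,0,0,0,0],[0.7,0,-0.3,0,0,0],[0.7,0,-0.9,0,0,0],[0.7,0.5,-0.9,0,0,0],[0.7,0.97,-0.9,0,0,0],[0.7,0.97,-0.9,0,0,0],[0.7,0.97,-0.9,0,0,0]]
  ]
}}

```text
time: 7.22
position: [0.4795, -0.0082, 0.1503]
ee_rot: [3.141, 0.003, 3.121]
wrist_force: [0.9, 0.2, -0.9]
finger_gap: 0.996
grip_force: 0.0
```

{"api": "drive_tool", "payload": {
  "increments": [
    [[0,0.97,0,0,0,0],[0,0.97,0,0,0,0],[0,0.97,0,0,0,0],[0,0.97,0,0,0,0],[0,0.97,0,0,0,0],[0,0.97,0,0,0,0]]
  ]
}}

```text
time: 7.72
position: [0.4823, 0.1364, 0.1488]
ee_rot: [3.141, 0.001, 3.124]
wrist_force: [1.2, -0.8, -0.3]
finger_gap: 1.0
grip_force: 0.0
```

```bash
python3 - <<'E'
from m import *
measure('f.png')
im=snap('scene','g.png')
print([(x['conf'],ray('top',x['position'],.018)) for x in r.spot_point('stand','top')])
E
```

```text
rect [ 362  118   65   38 2400] ((633.1256103515625, -158.35191345214844), (150.18190002441406, 88.22206115722656), 88.69871520996094) [[587.0, -232.0], [676.0, -234.0], [679.0, -84.0], [591.0, -82.0]]
rect [ 266  158   37   45 1075] ((533.6033935546875, 99.80690002441406), (101.47544860839844, 79.5595932006836), 5.851800918579102) [[479.0, 134.0], [487.0, 55.0], [588.0, 65.0], [580.0, 145.0]]
line slope/x0 (array([0.0665, 0.6932]), 148, np.int64(59), array([[ 0.7022,  0.1999],
       [ 0.6942, -0.2695]]))
[(0.92, array([[ 0.6387, -0.16  ,  0.018 ]])), (0.84, array([[ 0.2597, -0.2289,  0.018 ]]))]
```

View pics/f.png

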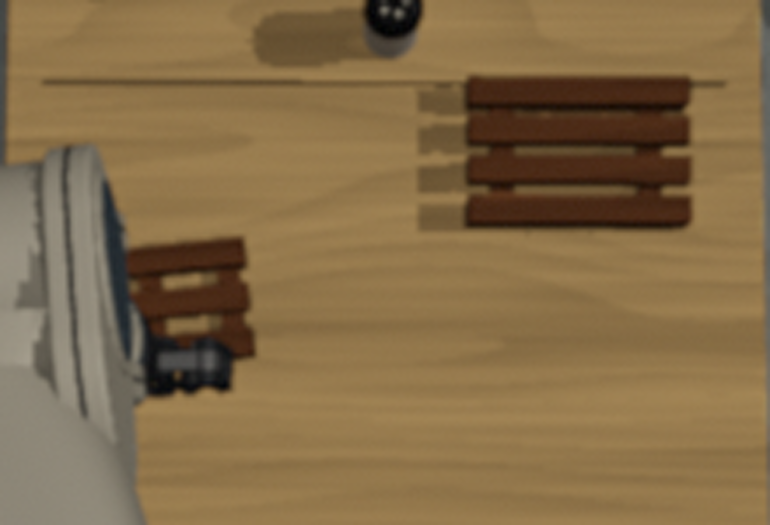

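View pics/g.png

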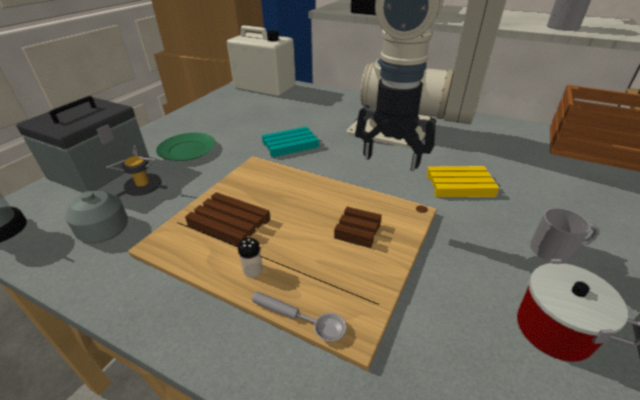

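```bash
python3 - <<'E'
from m import *
im=cv2.imread('pics/f.png')
g=cv2.cvtColor(snap('top'),cv2.COLOR_RGB2GRAY).astype(float)
for rng,s,n in (((104,119),-1,'far'),((148,162),1,'near')):
    pts=[]
    for c in range(368,424):
        d=s*np.diff(g[rng[0]:rng[1],c]); w=np.clip(d,0,None); i=w.argmax(); a=max(i-1,0); w=w[a:i+2]
        pts.append((c,rng[0]+.5+(w*np.arange(a,a+len(w))).sum()/w.sum()))
    W=ray('top',pts,.046); k=np.abs(W[:,0]-np.median(W[:,0]))<.004
    p=np.polyfit(W[k,1],W[k,0],1); print(n,p,np.polyval(p,-.158),'line',np.polyval(P,-.158),k.sum())
E
```

```text
far [0.0176 0.6954] 0.6925786894684005 line 0.6947768 56
near [0.0198 0.5922] 0.5891083722417225 line 0.6947768 56
```

```bash
python3 -c "
from bench import r
print(r.job_done())"
```

```text
the job is handed in; nothing more can be done
None
```

The stand's far edge now lies about 2–4 mm short of the scribed line and parallel to it within 1°; the gripper has let go, the small stand and shaker look unmoved, and the job is handed in (no verdict was returned).

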